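Find the stamped stock bin and push it over the dispatch line

ROBOT

A 6-joint arm with a two-finger parallel gripper is mounted at the origin on the work surface. World frame = base frame: x ahead of the robot, y to its left, z up, the work surface at z = 0. Lengths are in m, angles in rad, forces in N, time in s.
With the tool pointing down it reaches from about 0.35 to 0.775 m from the base axis. Payload 5.5 kg.
Tool frame: the origin (TCP) lies midway between the tips of the shut fingers; the grasp point (between the pads) lies 19 mm behind it (arm.grip_depth is the distance from the TCP to the grasp point, in m); z points along the fingers, x is the direction in which the jaws open and shut, and the axes are right-handed (so a half turn about z gives the same grasp; the last joint's range is limited). The gripper opens to 85 mm and grips with 20 to 120 N. Pads are 22 mm wide; open, the fingers measure 114 mm over their backs; the gripper's body (76 mm by 85 mm) begins 54 mm behind the grasp point. The pads swing forward as they close: fully open they stand 13 mm farther back than shut.
Start: joints at [-1.323, 0.313, 0.046, 1.304, 0, 1.431], TCP at [0.217, -0.532, 0.231] pointing down, gripper open.
Joint ranges: [-2.76, 2.76], [-0.86, 1.69], [-1.03, 1.26], [-2.2, 2.34], [-1.47, 1.5], [-3.14, 3.14]. Speed limits (rad/s): [2.57, 2.57, 3.14, 3.14, 3.14, 3.14].

INTERFACE

Orientations are given as a unit quaternion [w, x, y, z].
In Python, from cell import arm, camera, order gives the robot as it stands.
- The arm moves only by the shell command python3 -m handwheel 'ROWS' [OPENING]. ROWS is a JSON object of lists of equal length, an entry for each row: "offset": the shift along the tool's x, y, z in m, a list of three; "roll": the turn about the tool's z in rad. A call has 1 to 10 rows; each row is the pose to reach, as a shift and turn from the pose commanded when the call began, along the tool's axes at that moment; what a row does not reach only later rows make up. A row lasts 1/12 s, in which the tool goes at most 41.7 mm and 7.16 degrees, less where a joint would pass 70% of its speed; a pose out of reach is approached as far as the arm can. A call with a gripper value outside its range is refused whole. OPENING is the opening in per cent of the stroke, from 0 (shut) to 100 (fully open), set as the call begins (- or left out, the last holds). The fingers move at their own pace and stop on an object; the grip force is fixed at half the most. Time passes only in rows, so rows that repeat a pose let the fingers close. It gives the time, the measured TCP pose, the force and the opening at its end, in the units of the state.
- arm.get_obs(): the state, without advancing time (a new reading comes with each control period).
- camera(name): name is "scene" or "top" or "wrist"; returns a dict with "color" (420x560x3 uint8, red, green, blue), "mtx" (3x3 intrinsics, pixels), "rvec" (rotation vector, rad) and "tvec" (3), from world to camera coordinates, as OpenCV has them. Camera axes: x right, y down, z forward; pixel columns grow to the right and rows downward; lengths in m; the calibration is good to about 2 mm. A picture is of the moment at which its call begins. There is no depth.
- order.hand_in(): hands the job in, once; it reports no verdict.
The state is a dict: "time": time; "joints": joint angles; "qd": joint speeds; "effort": joint torques, N m; "tcp_pos": TCP position; "eef_rot": TCP orientation; "force": force on the tool from outside, world axes, zero at the start; "ft_torque": the same for the moment, N m; "width": opening from 0.0 (shut) to 1.0 (fully open).
Only numpy, scipy, OpenCV 4.12 (cv2) and the standard library are available. Lean on these libraries where they do the work, as an engineer would, in place of code of your own. Each camera call takes 0.05 s, during which the arm holds its last target.

TASK

One of the two empty blue stock bins has an orange stamp underneath and is due for dispatch. Starting with the bin on the robot's left and then the one on its right, tip each forward by its front lip until its underside can be seen, pause for a look and let it back down; then push the stamped bin flat along the worktop until its whole base is beyond the yellow dispatch line, within the marked strip. Use only the fingertips, never lift a bin off the worktop or turn it right over, and leave the other bin and the bottle, jar and beaker where they stand.

Things in the scene. Friction and masses are not known exactly. Their poses are not given: they have to be found in the camera images.
- bin_a: blue open-fronted stock bin, empty, about 0.2 kg. Origin: centre of its underside, on the worktop; z up; -x points out of its front, which is turned towards the robot and 20 to 43 degrees to its right. Base 100 (x) by 96 mm (y); back wall at x = +50 and side walls 58 mm high, 3 thick; floor top at z = 6. It may be the left or the right bin
- bin_a_fl (a point): front left (x = -50, y = +48 mm) corner of the underside of bin_a; 0 mm above the worktop while the bin stands flat
- bin_a_fr (a point): front right (x = -50, y = -48 mm) corner of the underside of bin_a; 0 mm above the worktop while the bin stands flat
- bin_a_bl (a point): back left (x = +50, y = +48 mm) corner of the underside of bin_a; 0 mm above the worktop while the bin stands flat
- bin_a_br (a point): back right (x = +50, y = -48 mm) corner of the underside of bin_a; 0 mm above the worktop while the bin stands flat
- bin_a_lip (a point): middle of the front lip of bin_a, its outer top edge: x = -71, z = 50 mm in the bin's frame. The front wall slopes straight from the base's front edge (x = -50, z = 0) out to this lip, inner face 3 mm further in; the bin is open above it
- bin_b: the other blue stock bin; same shape, size, mass and frame as bin_a; from above they look alike. One of the two has a stamp in the middle of its underside: a 72 mm orange disc with a white ring. The underside faces away from the bin's front when tipped; the camera beyond the table sees it from about 45 degrees of tilt on, better at 60
- bin_b_fl (a point): front left (x = -50, y = +48 mm) corner of the underside of bin_b; 0 mm above the worktop while the bin stands flat
- bin_b_fr (a point): front right (x = -50, y = -48 mm) corner of the underside of bin_b; 0 mm above the worktop while the bin stands flat
- bin_b_bl (a point): back left (x = +50, y = +48 mm) corner of the underside of bin_b; 0 mm above the worktop while the bin stands flat
- bin_b_br (a point): back right (x = +50, y = -48 mm) corner of the underside of bin_b; 0 mm above the worktop while the bin stands flat
- bin_b_lip (a point): the same point on bin_b. A fingertip pressed on top of a lip and drawn with it, down and out over the front (a 54 mm arc about the base's front edge), tips the bin; at 60 degrees the lip is 7 mm up and the back rim 112 mm up over that edge, so keep the hand to the front. Pressed straight down only, it jams. Ease the fingertip back the same way and the bin returns to its base by its weight
- line: dispatch line: yellow tape 18 mm wide and 660 mm long flat on the worktop, running from the robot's left to its right beyond the bins. Origin: middle of the tape's far edge; x points away from the robot across the dispatch strip, y along the tape to the robot's left. The strip ends at a thin yellow border 210 mm beyond the line. Look only, no thickness to catch on
- spray: white bottle with a blue cap, 56 mm across, 150 mm high, standing left of the bins; origin under its centre; bystander
- jar: amber jar with a steel cap, 52 mm across, 65 mm high, standing left of the bins; origin under its centre; bystander
- beaker: steel beaker, 64 mm across, 75 mm high, standing right of the bins; origin under its centre; bystander
Mind the look-alikes: they are no part of the job. What is shaped like the bin_a but pink is not meant. What is shaped like the bin_b but turquoise is not meant.

How it is judged:
On the way, in this order (a step that is already met when the one before it is completed fails the run):
1. the bin on the robot's left is tipped up by at least 37 degrees for a look, the other standing flat (((world y of bin_a above 0.04 m and angle between bin_a's own z axis and vertical above 0.65 rad and angle between bin_b's own z axis and vertical below 0.08 rad) or (world y of bin_b above 0.04 m and angle between bin_b's own z axis and vertical above 0.65 rad and angle between bin_a's own z axis and vertical below 0.08 rad))), for 0.3 s.
2. the left bin is back on its base and the bin on the robot's right is tipped up by at least 37 degrees for a look (((world y of bin_a below 0.04 m and angle between bin_a's own z axis and vertical above 0.65 rad and angle between bin_b's own z axis and vertical below 0.08 rad) or (world y of bin_b below 0.04 m and angle between bin_b's own z axis and vertical above 0.65 rad and angle between bin_a's own z axis and vertical below 0.08 rad))), for 0.3 s.
3. both bins stand flat and the stamped bin's whole base is past the dispatch line (angle between each of bin_a, bin_b's own z axis and vertical below 0.08 rad and x of bin_a_fl in the frame of line between -0.004 and 0.215 m and x of bin_a_fr in the frame of line between -0.004 and 0.215 m and x of bin_a_bl in the frame of line between -0.004 and 0.215 m and x of bin_a_br in the frame of line between -0.004 and 0.215 m and y of bin_a in the frame of line between -0.3 and 0.3 m), for 0.2 s.
At the end, for the whole second after the job is handed in: the stamped bin stands flat and still with all four corners of its base beyond the dispatch line (4 mm short is allowed) and within the yellow border of the strip; the other bin stands flat and still within 60 mm of where it was; bottle, jar and beaker within 20 mm of where they were (all of step 3 and linear speed of each of bin_a, bin_b below 0.02 m/s and angular speed of each of bin_a, bin_b below 0.1 rad/s and distance of bin_b from where it was at the start of the episode below 0.06 m and distance of each of spray, jar, beaker from where it was at the start of the episode below 0.02 m); the robot touches nothing.
It fails at once if a bin is lifted clear of the worktop (all four corners of its base more than 12 mm up) (height (world z) of each of bin_a_fl, bin_a_fr, bin_a_bl, bin_a_br above 0.012 m or height (world z) of each of bin_b_fl, bin_b_fr, bin_b_bl, bin_b_br above 0.012 m).
It fails at once if a bin is turned over (tilt beyond 86 degrees) (angle between any of bin_a, bin_b's own z axis and vertical above 1.5 rad).
It fails at once if the bottle, the jar or the beaker is moved by more than 20 mm (distance of any of spray, jar, beaker from where it was at the start of the episode above 0.02 m).
It also fails if it takes over 64 s, if anything falls off the work surface, if the arm or the gripper's body presses on something with over 40 N, if the wrist force passes 120 N, or if a joint passes its speed limit or range.

## Working session

There is one attempt and no reset: what is moved stays moved. The work goes in short steps, Python scripts to look and compute and a shell command to move; the robot and the scene stay as the last step left them, time stands still between calls to the robot, and variables do not carry over. Pictures are saved under pics/ and viewed, and the job is handed in when it is done.

```bash
ls; mkdir -p pics; python3 - <<'E'
from cell import arm,camera,order
import cv2
for n in("scene","top","wrist"):
    c=camera(n); cv2.imwrite(f"pics/{n}0.png",c["color"][:,:,::-1]); print(n,c["mtx"].tolist(),c["rvec"],c["tvec"])
print(arm.get_obs())
E
```

```text
pics
scene [[456.5018732344961, 0.0, 278.0284740090091], [0.0, 456.5018732344961, 207.59085701966944], [0.0, 0.0, 1.0]] [ 1.79571202  1.5665124  -0.74092124] [-0.08660907 -0.27681369  1.48141145]
top [[379.7055026720612, 0.0, 282.05989695768847], [0.0, 379.7055026720612, 208.86002063399806], [0.0, 0.0, 1.0]] [ 2.17989666 -2.15523338  0.12555893] [0.02541192 0.52267562 0.95428166]
wrist [[376.36509629508566, 0.0, 286.1450875573546], [0.0, 376.36509629508566, 207.02409547794312], [0.0, 0.0, 1.0]] [-2.41361603  1.62124857  0.22322282] [-0.57465068 -0.03611132  0.37756121]
{'time': 0.15, 'joints': array([-1.32262642e+00,  3.13836808e-01,  4.52219645e-02,  1.30358147e+00,
        2.38321062e-06,  1.43118418e+00]), 'qd': array([-0.00013556, -0.0011084 ,  0.00386289,  0.0017589 ,  0.00079728,
        0.00084825]), 'effort': array([ 8.47212050e-04, -4.81064379e+01,  2.98815429e+01,  1.38978285e-02,
       -8.92742332e-05, -7.87382277e-06]), 'tcp_pos': array([ 0.2173185 , -0.53193723,  0.23060128]), 'eef_rot': array([-4.68273715e-04,  8.30101019e-01, -5.57612597e-01, -5.20297331e-04]), 'force': array([-0.72441386,  0.25447357,  0.02815583]), 'ft_torque': array([0.01107448, 0.05491663, 0.01584473]), 'width': 0.998490328210786}
```

View pics/scene0.png

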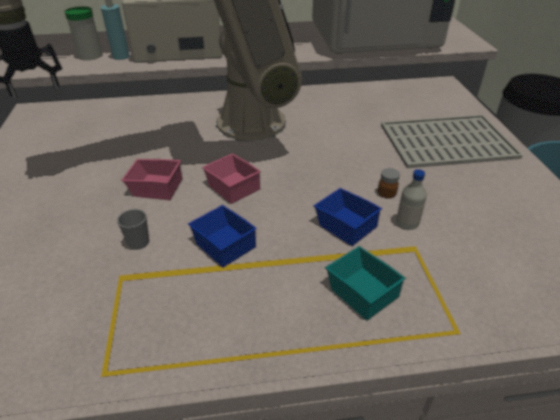

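View pics/top0.png

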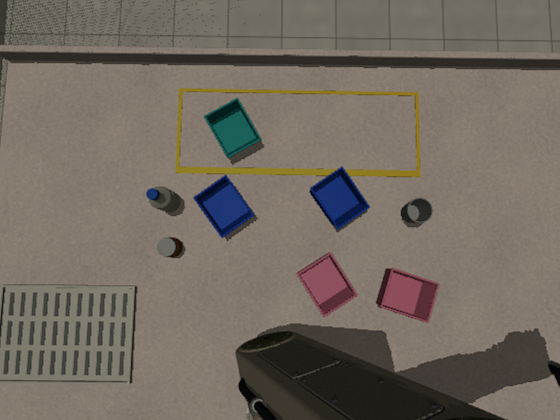

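View pics/wrist0.png

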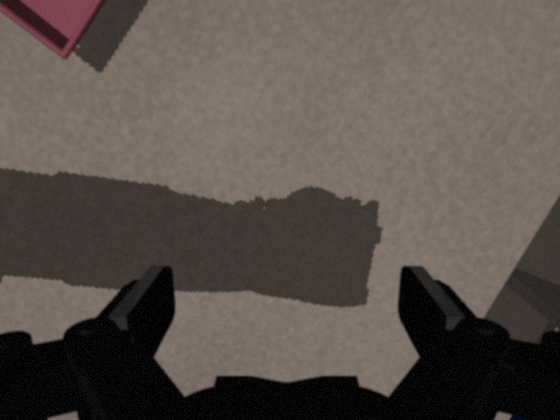

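Candidates for the bins, as pixels in the top picture: blue (224,207), blue (340,198), turquoise (233,130), pink (327,284) and pink (408,294). I choose the two blue ones, with (224,207) as the left bin and (340,198) as the right. Next I check them in a close crop.

```bash
python3 - <<'E'
import cv2
im=cv2.imread("pics/top0.png")
c=im[160:250,185:285]; d=im[155:245,295:395]
import numpy as np
o=np.vstack([cv2.resize(np.hstack([c,d]),None,fx=4,fy=4,interpolation=cv2.INTER_CUBIC)])
cv2.imwrite("pics/crop0.png",cv2.convertScaleAbs(o,alpha=1.8))
E
```

```text
(no output)
```

View pics/crop0.png

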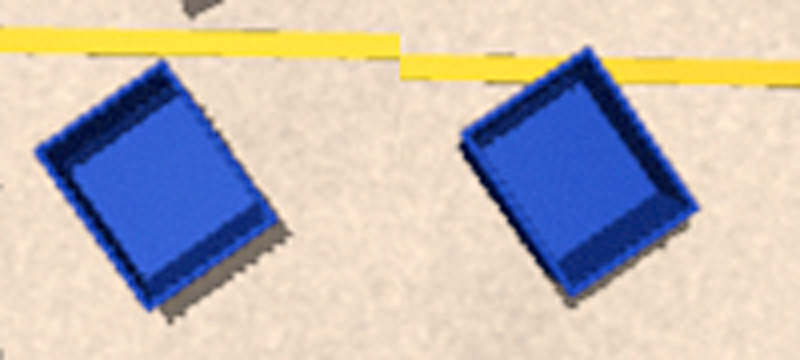

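```bash
cat > h.py <<'E'
import numpy as np,cv2
from scipy.optimize import least_squares
from cell import arm,camera,order
def proj(c,P): return cv2.projectPoints(np.asarray(P,float).reshape(-1,3),c["rvec"],c["tvec"],c["mtx"],None)[0].reshape(-1,2)
def ground(c,uv,z=0.):
    R=cv2.Rodrigues(c["rvec"])[0]; C=-R.T@np.ravel(c["tvec"]); K=np.linalg.inv(c["mtx"])
    d=(R.T@K@np.c_[np.atleast_2d(uv),np.ones(len(np.atleast_2d(uv)))].T).T
    return C+d*((z-C[2])/d[:,2])[:,None]
RIM=np.array([[50,48,58],[50,-48,58],[-71,-48,50],[-71,48,50]])/1e3  # BL BR FR FL
BASE=np.array([[50,48,0],[50,-48,0],[-50,-48,0],[-50,48,0]])/1e3
def place(p,M): 
    c,s=np.cos(p[2]),np.sin(p[2]); return M@np.array([[c,-s,0],[s,c,0],[0,0,1]]).T+[p[0],p[1],0]
def fit(c,uv,p0): 
    r=least_squares(lambda p:(proj(c,place(p,RIM))-uv).ravel(),p0); return r.x,r.fun
def save(name,img,f=1): cv2.imwrite(f"pics/{name}.png",cv2.resize(img,None,fx=f,fy=f,interpolation=cv2.INTER_CUBIC)[:,:,::-1])
E
python3 - <<'E'
from h import *
t=camera("top"); s=camera("scene")
L=np.array([[38,150],[163,62],[275,218],[150,308]])/4+[185,160]
R=np.array([[63,135],[188,50],[296,208],[172,297]])/4+[295,155]
im=s["color"].copy()
im=cv2.resize(im,None,fx=2,fy=2)
it=cv2.resize(t["color"],None,fx=4,fy=4)
for n,q in(("L",L),("R",R)):
    x0=ground(t,q.mean(0),0.05)[0]
    p,f=fit(t,q,[x0[0],x0[1],0.5]); print(n,p.round(4),np.degrees(p[2]),f.round(2)); print(place(p,RIM[2:]).round(3).tolist(),"lip",place(p,[[-.071,0,.05]]).round(4), 'base',place(p,BASE).round(3).tolist())
    for M in(RIM,BASE):
        cv2.polylines(im,[(proj(s,place(p,M))*2).astype(int)],True,(255,255,255),1)
        cv2.polylines(it,[(proj(t,place(p,M))*4).astype(int)],True,(255,255,255),1)
save("fitS",im[300:600,200:900]); save("fitT",it[500:1050,600:1500])
print("line far edge", ground(t,[[180,167],[418,173]]), "border",ground(t,[[180,89],[418,93]]))
for n,uv in(("spray",[[171,203]]),("jar",[[171,247]]),("beaker",[[416,212]])): print(n,ground(t,uv,0.03).round(3), )
print("spraycap",ground(t,[[153,193]],.15),"jarcap",ground(t,[[166,247]],.065),"beaker",ground(t,[[418,210]],.075))
for uv in([[234,130]],[[327,284]],[[408,294]]): print(ground(t,uv,.03).round(3))
E
```

```text
L [0.5334 0.1838 0.6368] 36.48360002757073 [-0.01  0.09  0.06  0.13 -0.05 -0.   -0.01 -0.21]
[[0.505, 0.103, 0.05], [0.448, 0.18, 0.05]] lip [[0.4763 0.1416 0.05  ]] base [[0.545, 0.252, 0.0], [0.602, 0.175, 0.0], [0.522, 0.115, 0.0], [0.465, 0.193, 0.0]]
R [ 0.5574 -0.1088  0.6112] 35.02099791612364 [ 0.15  0.13 -0.15  0.35 -0.08  0.22  0.07 -0.68]
[[0.527, -0.189, 0.05], [0.472, -0.11, 0.05]] lip [[ 0.4992 -0.1495  0.05  ]] base [[0.571, -0.041, 0.0], [0.626, -0.119, 0.0], [0.544, -0.177, 0.0], [0.489, -0.098, 0.0]]
line far edge [[ 0.63568447  0.30726041  0.        ]
 [ 0.62718968 -0.33460596  0.        ]] border [[ 0.85450973  0.31611415  0.        ]
 [ 0.85209606 -0.34097325  0.        ]]
spray [[0.534 0.319 0.03 ]]
jar [[0.421 0.314 0.03 ]]
beaker [[ 0.518 -0.315  0.03 ]]
spraycap [[0.5417778  0.32568534 0.15      ]] jarcap [[0.42059244 0.31603176 0.065     ]] beaker [[ 0.51834537 -0.30429997  0.075     ]]
[[0.73  0.161 0.03 ]]
[[ 0.332 -0.085  0.03 ]]
[[ 0.309 -0.289  0.03 ]]
```

View pics/fitS.png

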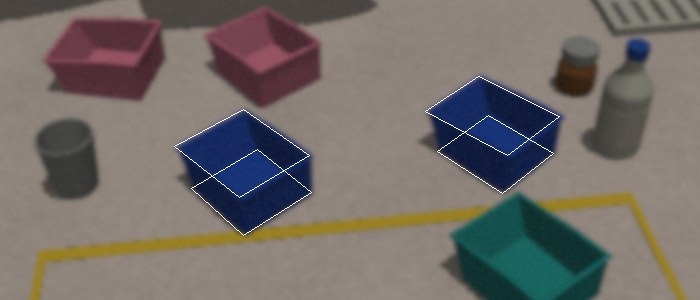

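View pics/fitT.png

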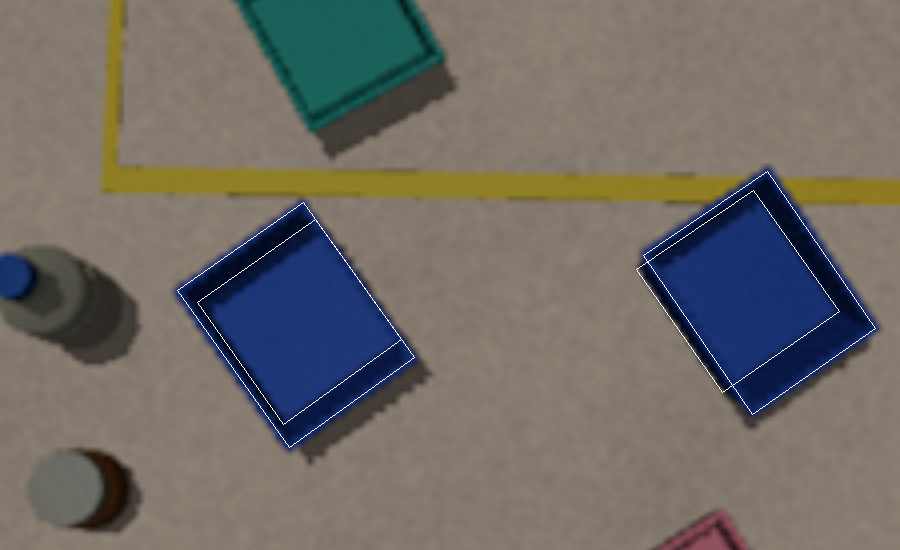

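The overlaid fits agree in both cameras: left bin at (0.533, 0.184) yaw 36.5°, right bin at (0.557, −0.109) yaw 35°. I'll tip with shut fingers, jaw axis along the bin's x.

```bash
cat >> h.py <<'E'
from scipy.spatial.transform import Rotation as Ro
def pose():
    o=arm.get_obs(); q=o["eef_rot"]; return o["tcp_pos"],Ro.from_quat([q[1],q[2],q[3],q[0]]).as_matrix(),o
def off(target,yaw=None):
    p,R,o=pose(); d=R.T@(np.array(target)-p)
    y=np.arctan2(R[1,0],R[0,0]); r=0 if yaw is None else -((yaw-y+np.pi)%(2*np.pi)-np.pi)
    return d.round(4).tolist(),round(float(r),3)
E
python3 - <<'E'
from h import *
p,R,o=pose(); w=camera("wrist"); C=-cv2.Rodrigues(w["rvec"])[0].T@np.ravel(w["tvec"])
print("wrist cam in tool",R.T@(C-p))
# hover above L lip; lip mid + 3mm in
p=np.array([0.5334,0.1838,0.6368]); h=place(p,[[-.071,0,.05]])[0]; print(h, off([h[0],h[1],0.13],p[2]))
E
```

```text
wrist cam in tool [ 0.00016994 -0.06677816 -0.14238846]
[0.47631581 0.14158158 0.05      ] ([-0.5257, -0.4945, 0.1013], -1.82)
```

```bash
python3 -m handwheel '{"offset":[[-0.526,-0.494,0.03],[-0.526,-0.494,0.03],[-0.526,-0.494,0.03],[-0.526,-0.494,0.03],[-0.526,-0.494,0.03],[-0.526,-0.494,0.03],[-0.526,-0.494,0.03],[-0.526,-0.494,0.03],[-0.526,-0.494,0.03],[-0.526,-0.494,0.03]],"roll":[-1.82,-1.82,-1.82,-1.82,-1.82,-1.82,-1.82,-1.82,-1.82,-1.82]}' 0; python3 - <<'E'
from h import *
p=np.array([0.5334,0.1838,0.6368]); h=place(p,[[-.071,0,.05]])[0]; print(pose()[0],h, off([h[0],h[1],0.10],p[2]))
E
```

```text
time: 1.13
tcp_pos: [0.3667, -0.1418, 0.2142]
eef_rot: [0.0, 0.999, 0.036, 0.0]
force: [1.3, -0.8, -1.0]
width: 0.0
[ 0.3667299  -0.14181129  0.21419258] [0.47631581 0.14158158 0.05      ] ([0.1297, -0.2748, 0.1141], -0.564)
```

```bash
python3 -m handwheel '{"offset":[[0.13,-0.275,0.114],[0.13,-0.275,0.114],[0.13,-0.275,0.114],[0.13,-0.275,0.114],[0.13,-0.275,0.114],[0.13,-0.275,0.114],[0.13,-0.275,0.114],[0.13,-0.275,0.114],[0.13,-0.275,0.114],[0.13,-0.275,0.114]],"roll":[-0.564,-0.564,-0.564,-0.564,-0.564,-0.564,-0.564,-0.564,-0.564,-0.564]}' ; python3 - <<'E'
from h import *
p=np.array([0.5334,0.1838,0.6368]); h=place(p,[[-.071,0,.05]])[0]; print(pose()[0],h, off([h[0],h[1],0.08],p[2]))
w=camera("wrist"); t=camera("top"); s=camera("scene")
save("w1",w["color"]); 
save("s1",s["color"][140:300,150:450],2.5)
E
```

```text
time: 1.97
tcp_pos: [0.4773, 0.1408, 0.0989]
eef_rot: [-0.0, 0.95, 0.312, -0.001]
force: [-0.2, -0.4, -0.4]
width: -0.004
[0.4772851  0.14084535 0.09891418] [0.47631581 0.14158158 0.05      ] ([-0.0003, -0.0012, 0.0189], -0.002)
```

View pics/w1.png

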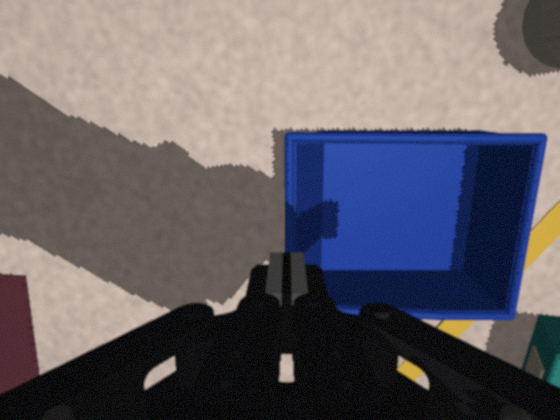

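View pics/s1.png

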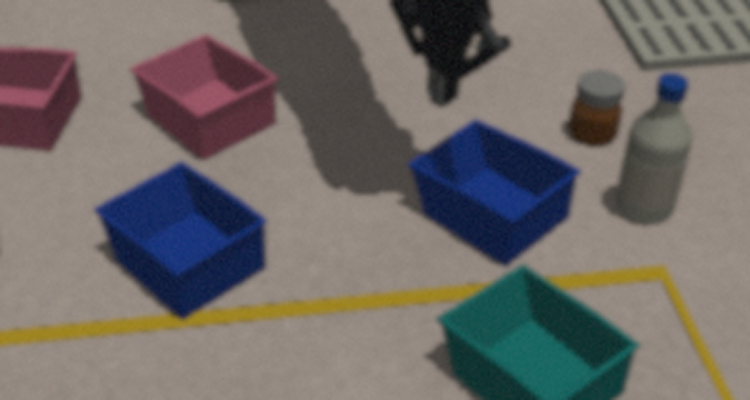

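```bash
python3 -m handwheel '{"offset":[[0,0,0],[0,0,0],[0,0,0],[0,0,0],[0,0,0],[0,0,0],[0,0,0],[0,0,0],[0,0,0],[0,0,0]],"roll":[-1.57,-1.57,-1.57,-1.57,-1.57,-1.57,-1.57,-1.57,-1.57,-1.57]}' ;python3 -m handwheel '{"offset":[[0,0,0.01],[0,0,0.03],[0,0,0.03],[0,0,0.03]],"roll":[-0.32,-0.32,-0.32,-0.32]}' ; python3 - <<'E'
from h import *
p=np.array([0.5334,0.1838,0.6368]); h=place(p,[[-.070,0,.05]])[0]; print(pose()[0],h, off([h[0],h[1],0.05],p[2]+np.pi/2))
E
```

```text
time: 2.95
tcp_pos: [0.4781, 0.1379, 0.1009]
eef_rot: [0.001, 0.588, 0.809, 0.0]
force: [0.5, 0.4, -0.6]
width: 0.002
time: 3.28
tcp_pos: [0.477, 0.1379, 0.0698]
eef_rot: [-0.0, 0.454, 0.891, -0.0]
force: [0.2, 0.3, 0.3]
width: 0.002
[0.47704014 0.13789713 0.06979666] [0.47711981 0.1421762  0.05      ] ([0.0034, 0.0026, 0.0198], -0.007)
```

```bash
python3 -m handwheel '{"offset":[[0.0034,0.0026,0.01],[0.0034,0.0026,0.017],[0.0034,0.0026,0.021],[0.0034,0.0026,0.021]],"roll":[-0.007,-0.007,-0.007,-0.007]}' ; python3 - <<'E'
from h import *
p=np.array([0.5334,0.1838,0.6368]); h=place(p,[[-.070,0,.05]])[0]; print(pose()[0],h, off([h[0],h[1],0.05],p[2]+np.pi/2))
E
```

```text
time: 3.62
tcp_pos: [0.4773, 0.1428, 0.0494]
eef_rot: [0.0, 0.451, 0.893, -0.001]
force: [-2.6, -0.5, 10.0]
width: -0.003
[0.47731994 0.14282254 0.04941487] [0.47711981 0.1421762  0.05      ] ([-0.0004, -0.0005, -0.0006], -0.001)
```

```bash
python3 -m handwheel '{"offset":[[0,-0.0035,0.0015],[0,-0.0068,0.003],[0,-0.010,0.005],[0,-0.0131,0.007],[0,-0.016,0.0095],[0,-0.0188,0.012],[0,-0.0188,0.012]],"roll":[0,0,0,0,0,0,0]}' ; python3 - <<'E'
from h import *
save("s2",camera("scene")["color"][140:300,150:450],2.5)
E
```

```text
time: 4.2
tcp_pos: [0.4621, 0.1319, 0.0367]
eef_rot: [-0.0, 0.451, 0.893, -0.001]
force: [-1.2, -2.2, 3.9]
width: 0.001
```

View pics/s2.png

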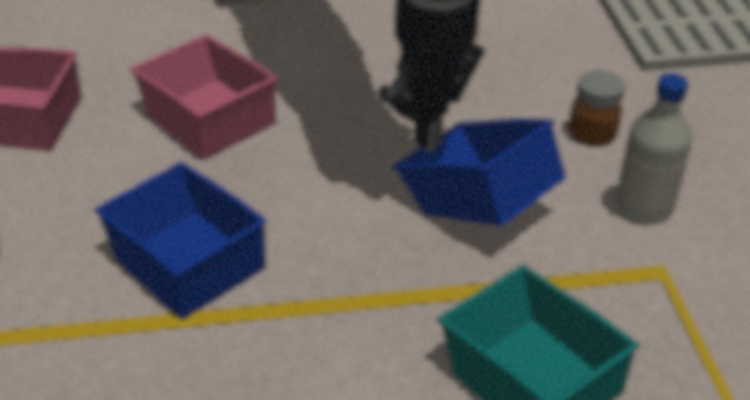

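The scene picture shows the left bin tilting about 25° with the fingertip holding its lip near (430,150) in the crop. I'll continue the arc to about 54°.

```bash
python3 -m handwheel '{"offset":[[0,-0.0025,0.0026],[0,-0.0049,0.0055],[0,-0.007,0.0085],[0,-0.0091,0.0116],[0,-0.0108,0.0148],[0,-0.0124,0.0182],[0,-0.0134,0.0212],[0,-0.0144,0.0242],[0,-0.0144,0.0242],[0,-0.0144,0.0242]],"roll":[0,0,0,0,0,0,0,0,0,0]}' ;python3 -m handwheel '{"offset":[[0,0,0],[0,0,0],[0,0,0],[0,0,0]],"roll":[0,0,0,0]}'; python3 - <<'E'
from h import *
save("s3",camera("scene")["color"][140:300,150:450],2.5)
E
```

```text
time: 5.08
tcp_pos: [0.4511, 0.124, 0.0125]
eef_rot: [-0.0, 0.45, 0.893, -0.0]
force: [-0.5, -0.4, 0.7]
width: -0.002
time: 5.42
tcp_pos: [0.4513, 0.124, 0.0129]
eef_rot: [0.0, 0.45, 0.893, 0.0]
force: [-0.6, 0.0, 1.0]
width: -0.001
```

View pics/s3.png

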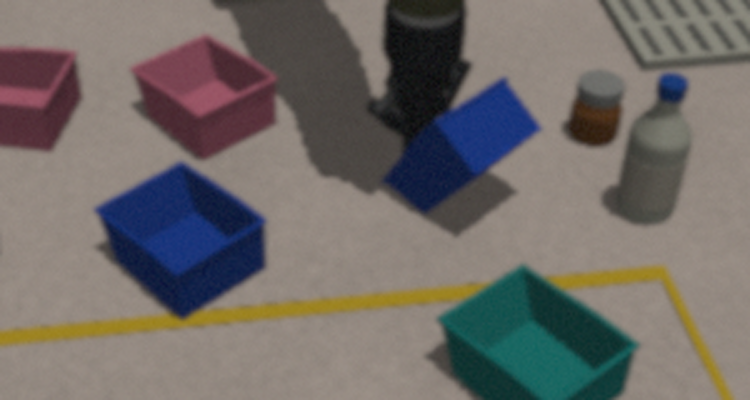

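```bash
python3 - <<'E'
from h import *
c=camera("scene")["color"][160:235,290:380]
save("s4",cv2.convertScaleAbs(c,alpha=2.2),8)
# predicted tilted corners
p=np.array([0.5334,0.1838,0.6368]);s=camera("scene")
for th in(45,55,60):
    a=np.radians(th);c_,s_=np.cos(a),np.sin(a)
    def T(M):
        M=np.array(M,float); x=M[:,0]+.05; z=M[:,2]
        return place(p,np.c_[-.05+x*c_-z*s_,M[:,1],x*s_+z*c_])
    print(th,((proj(s,T(BASE))-[290,160])*8).round().tolist(),((proj(s,T(RIM))-[290,160])*8).round().tolist())
E
```

```text
45 [[643.0, 306.0], [431.0, 458.0], [228.0, 525.0], [433.0, 382.0]] [[546.0, 132.0], [329.0, 276.0], [108.0, 396.0], [316.0, 260.0]]
55 [[611.0, 255.0], [397.0, 405.0], [228.0, 525.0], [433.0, 382.0]] [[494.0, 94.0], [275.0, 235.0], [101.0, 415.0], [308.0, 279.0]]
60 [[592.0, 231.0], [378.0, 379.0], [228.0, 525.0], [433.0, 382.0]] [[467.0, 79.0], [248.0, 218.0], [99.0, 425.0], [305.0, 289.0]]
```

View pics/s4.png

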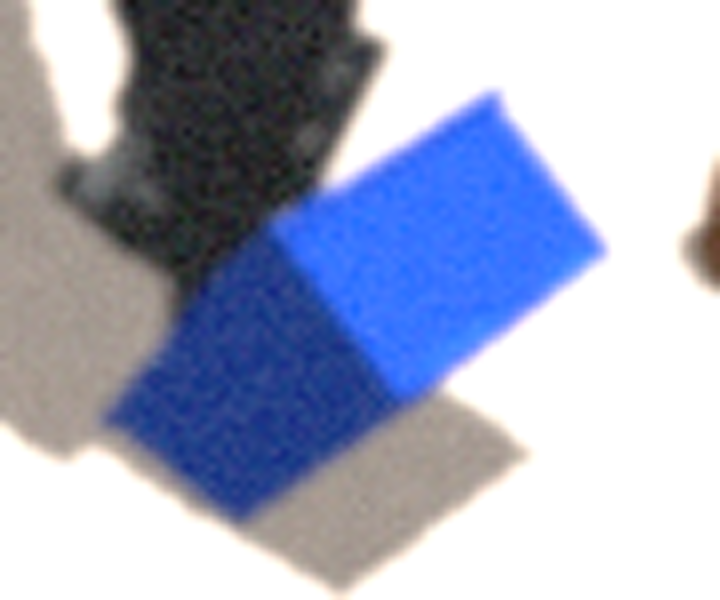

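The crop matches a tilt of 55°. At that angle the bright face is the back wall, and the underside is still exactly edge-on for this camera. I'll go on to about 61°, still short of the balance point, which I estimate at 71°.

```bash
python3 -m handwheel '{"offset":[[0,-0.0008,0.0012],[0,-0.0013,0.0026],[0,-0.0018,0.004],[0,-0.0022,0.005],[0,-0.0022,0.005]],"roll":[0,0,0,0,0]}'; python3 - <<'E'
from h import *
c=camera("scene")["color"][160:235,290:380]
save("s5",cv2.convertScaleAbs(c,alpha=2.2),8)
E
```

```text
time: 5.98
tcp_pos: [0.4492, 0.1225, 0.0075]
eef_rot: [-0.0, 0.45, 0.893, -0.0]
force: [0.5, -0.1, 0.6]
width: 0.001
```

View pics/s5.png

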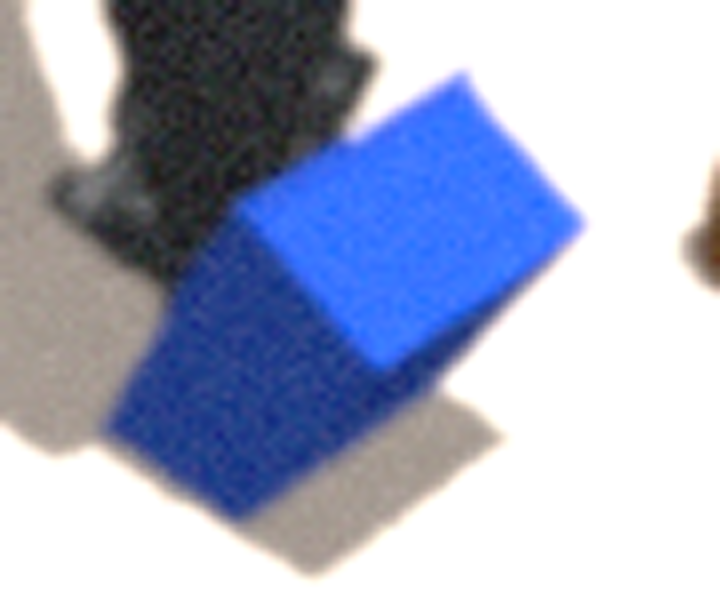

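The picture now shows a sliver of the underside between (380,370), (585,225) and (430,390). It is plain dark blue with no orange, so the left bin is probably unstamped. I'll ease it back down along the same arc.

```bash
python3 -m handwheel '{"offset":[[0,0.0009,-0.0024],[0,0.0022,-0.005],[0,0.0032,-0.008],[0,0.0042,-0.011],[0,0.0058,-0.0144],[0,0.0075,-0.0177],[0,0.0096,-0.0207],[0,0.0117,-0.0237],[0,0.0142,-0.0266],[0,0.0166,-0.0292]],"roll":[0,0,0,0,0,0,0,0,0,0]}'; python3 -m handwheel '{"offset":[[0,0.0028,-0.0025],[0,0.0057,-0.005],[0,0.0088,-0.0071],[0,0.012,-0.0091],[0,0.0154,-0.0108],[0,0.0188,-0.0125],[0,0.0188,-0.0145],[0,0.0188,-0.025],[0,0.0188,-0.05]],"roll":[0,0,0,0,0,0,0,0,0]}'; python3 - <<'E'
from h import *
save("s6",camera("scene")["color"][140:300,150:450],2.5)
t=camera("top")["color"]; save("t6",cv2.convertScaleAbs(t[150:250,140:440],alpha=1.6),2.6)
p=np.array([ 0.5574,-0.1088,0.6112]); h=place(p,[[-.070,0,.05]])[0]; print(pose()[0],h, off([h[0],h[1],0.11],p[2]+np.pi/2))
E
```

```text
time: 6.87
tcp_pos: [0.4629, 0.1325, 0.0374]
eef_rot: [0.0, 0.45, 0.893, -0.0]
force: [-3.0, -1.2, 4.3]
width: -0.003
time: 7.62
tcp_pos: [0.4756, 0.1435, 0.0845]
eef_rot: [-0.002, 0.45, 0.893, -0.002]
force: [-1.0, -0.7, -0.3]
width: -0.002
[0.480383   0.14415294 0.08973118] [ 0.5000728  -0.14896954  0.05      ] ([-0.2473, -0.1585, -0.0204], 0.026)
```

View pics/s6.png

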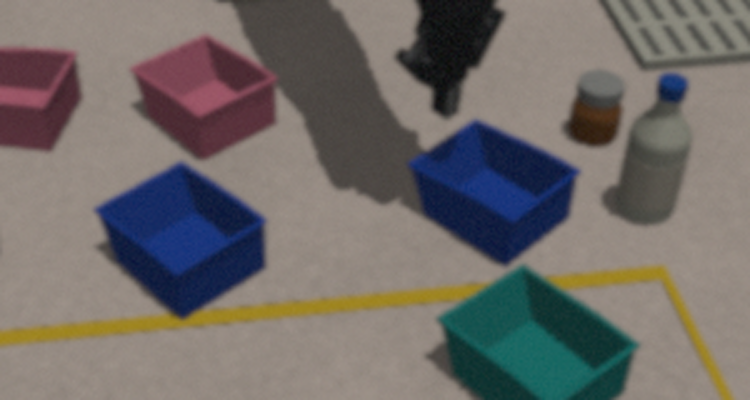

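View pics/t6.png

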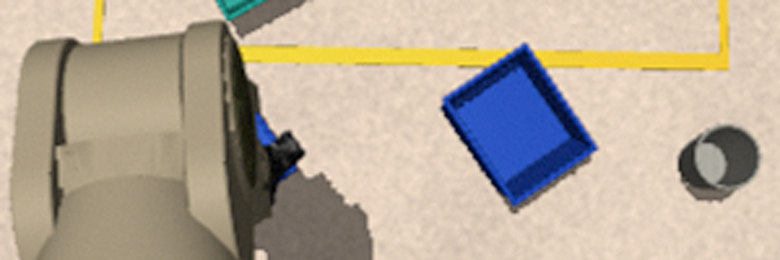

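The left bin is back flat, seemingly on its first spot (crop (495,190)), and the right bin is untouched. Next I move over the right bin's lip.

```bash
python3 -m handwheel '{"offset":[[-0.02,-0.01,-0.03],[-0.247,-0.1585,-0.03],[-0.247,-0.1585,-0.03],[-0.247,-0.1585,-0.03],[-0.247,-0.1585,-0.03],[-0.247,-0.1585,-0.03],[-0.247,-0.1585,-0.02],[-0.247,-0.1585,-0.02],[-0.247,-0.1585,-0.02],[-0.247,-0.1585,-0.02]],"roll":[0.026,0.026,0.026,0.026,0.026,0.026,0.026,0.026,0.026,0.026]}'; python3 - <<'E'
from h import *
p=np.array([ 0.5574,-0.1088,0.6112]); h=place(p,[[-.070,0,.05]])[0]; print(pose()[0],h, off([h[0],h[1],0.05],p[2]+np.pi/2))
E
```

```text
time: 8.55
tcp_pos: [0.4971, -0.1503, 0.1061]
eef_rot: [-0.001, 0.463, 0.886, 0.0]
force: [-0.2, -0.0, 0.2]
width: -0.001
[ 0.49709699 -0.15025365  0.10608735] [ 0.5000728  -0.14896954  0.05      ] ([-0.0007, 0.0032, 0.0561], -0.003)
```

```bash
python3 -m handwheel '{"offset":[[-0.0007,0.0025,0.02],[-0.0007,0.0025,0.036],[-0.0007,0.0025,0.036],[-0.0007,0.0025,0.036]],"roll":[0,0,0,0]}'; python3 - <<'E'
from h import *
p=np.array([ 0.5574,-0.1088,0.6112]); h=place(p,[[-.070,0,.05]])[0]; print(pose()[0],h, off([h[0],h[1],0.05],p[2]+np.pi/2))
E
```

```text
time: 8.88
tcp_pos: [0.499, -0.1465, 0.0703]
eef_rot: [-0.001, 0.461, 0.887, 0.0]
force: [0.2, 0.8, 0.2]
width: 0.002
[ 0.49896157 -0.14652082  0.07031661] [ 0.5000728  -0.14896954  0.05      ] ([-0.0027, -0.0005, 0.0203], 0.002)
```

```bash
python3 -m handwheel '{"offset":[[-0.002,-0.0005,0.01],[-0.002,-0.0005,0.018],[-0.002,-0.0005,0.0215],[-0.002,-0.0005,0.0215]],"roll":[0,0,0,0]}'; python3 - <<'E'
from h import *
p=np.array([ 0.5574,-0.1088,0.6112]); h=place(p,[[-.070,0,.05]])[0]; print(pose()[0],h, off([h[0],h[1],0.05],p[2]+np.pi/2))
E
```

```text
time: 9.22
tcp_pos: [0.5005, -0.1503, 0.0498]
eef_rot: [0.0, 0.462, 0.887, -0.0]
force: [-1.5, 2.0, 3.6]
width: 0.001
[ 0.50050567 -0.15032428  0.04976564] [ 0.5000728  -0.14896954  0.05      ] ([0.0014, 0.0004, -0.0002], -0.0)
```

Contact again at 50 mm. I run the same arc.

```bash
python3 -m handwheel '{"offset":[[0,-0.0035,0.0018],[0,-0.0068,0.0033],[0,-0.010,0.0053],[0,-0.0131,0.0073],[0,-0.016,0.0098],[0,-0.0188,0.0123],[0,-0.0213,0.0149],[0,-0.0237,0.0178],[0,-0.0258,0.0208],[0,-0.0279,0.0239]],"roll":[0,0,0,0,0,0,0,0,0,0]}' ; python3 -m handwheel '{"offset":[[0,-0.0017,0.0032],[0,-0.0033,0.0066],[0,-0.0043,0.0096],[0,-0.0053,0.0126],[0,-0.0061,0.0139],[0,-0.0067,0.0153],[0,-0.0073,0.0168],[0,-0.0075,0.0173],[0,-0.0075,0.0173],[0,-0.0075,0.0173]],"roll":[0,0,0,0,0,0,0,0,0,0]}'; python3 - <<'E'
from h import *
s=camera("scene")["color"]
save("s7",s[140:300,150:450],2.5)
save("s8",cv2.convertScaleAbs(s[165:265,170:270],alpha=2.2),6)
E
```

```text
time: 10.05
tcp_pos: [0.4776, -0.1664, 0.0251]
eef_rot: [-0.0, 0.462, 0.887, -0.0]
force: [-1.2, -0.5, 2.0]
width: -0.007
time: 10.88
tcp_pos: [0.4717, -0.1704, 0.0083]
eef_rot: [-0.0, 0.462, 0.887, -0.0]
force: [-0.7, -0.3, 0.2]
width: 0.001
```

View pics/s7.png

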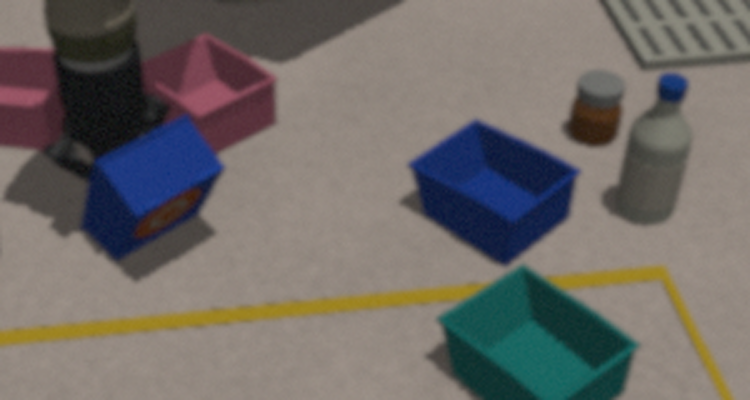

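View pics/s8.png

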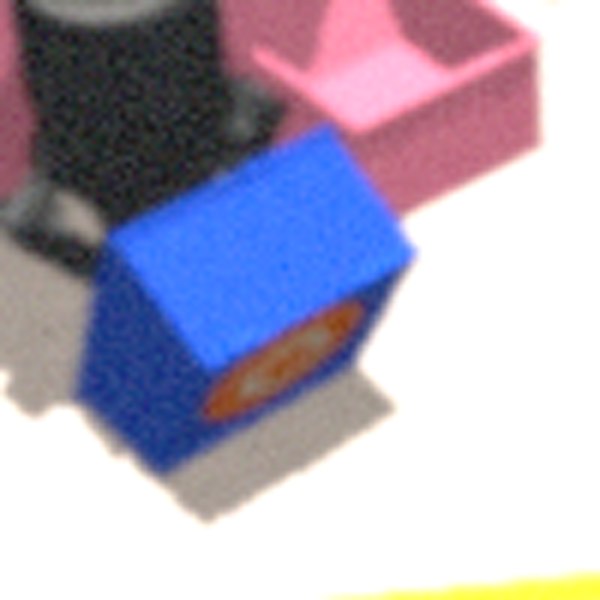

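The right bin's underside shows the orange disc with a white ring at (285,360) in the crop, so the right bin is the stamped one. I let it back down along the arc and then lift.

```bash
python3 -m handwheel '{"offset":[[0,0.0008,-0.002],[0,0.0022,-0.0047],[0,0.0032,-0.0077],[0,0.0042,-0.0107],[0,0.0058,-0.0141],[0,0.0075,-0.0173],[0,0.0096,-0.0204],[0,0.0117,-0.0234],[0,0.0142,-0.0263],[0,0.0166,-0.0289]],"roll":[0,0,0,0,0,0,0,0,0,0]}'; python3 -m handwheel '{"offset":[[0,0.0028,-0.0025],[0,0.0057,-0.005],[0,0.0088,-0.0071],[0,0.012,-0.0091],[0,0.0154,-0.0108],[0,0.0188,-0.0125],[0,0.0188,-0.0145],[0,0.0188,-0.025],[0,0.0188,-0.05],[0,0.0188,-0.06]],"roll":[0,0,0,0,0,0,0,0,0,0]}'; python3 -m handwheel '{"offset":[[0,-0.03,-0.03],[0,-0.07,-0.04],[0,-0.1,-0.04],[0,-0.13,-0.04],[0,-0.13,-0.04]],"roll":[0,0,0,0,0]}'; python3 - <<'E'
from h import *
print(pose()[0])
s=camera("scene")["color"]
save("s9",s[140:300,150:450],2.5)
t=camera("top")["color"]; cv2.imwrite("pics/t9raw.png",t[:,:,::-1])
save("t9",cv2.convertScaleAbs(np.hstack([t[160:250,185:285],t[155:245,295:395]]),alpha=1.8),4)
E
```

```text
time: 11.77
tcp_pos: [0.4854, -0.1609, 0.0377]
eef_rot: [0.0, 0.462, 0.887, -0.0]
force: [-3.2, -0.5, 4.5]
width: 0.003
time: 12.6
tcp_pos: [0.5016, -0.1506, 0.0996]
eef_rot: [0.001, 0.462, 0.887, 0.0]
force: [0.0, -0.7, 0.6]
width: 0.0
time: 13.02
tcp_pos: [0.3911, -0.2269, 0.1379]
eef_rot: [0.0, 0.464, 0.886, -0.001]
force: [0.3, 0.4, 0.8]
width: 0.002
[ 0.3910853  -0.22689759  0.13789615]
```

View pics/s9.png

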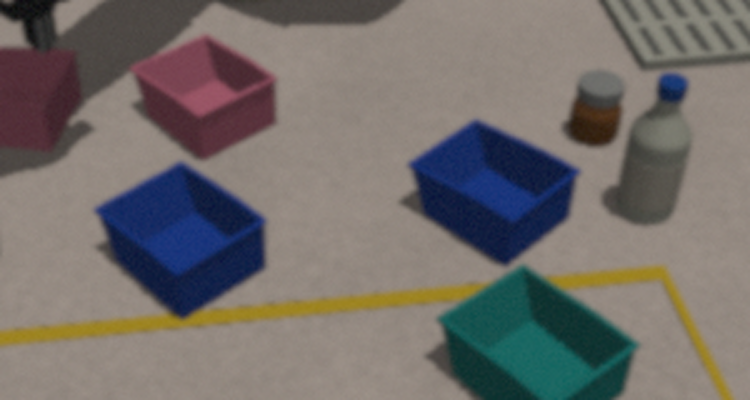

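View pics/t9.png

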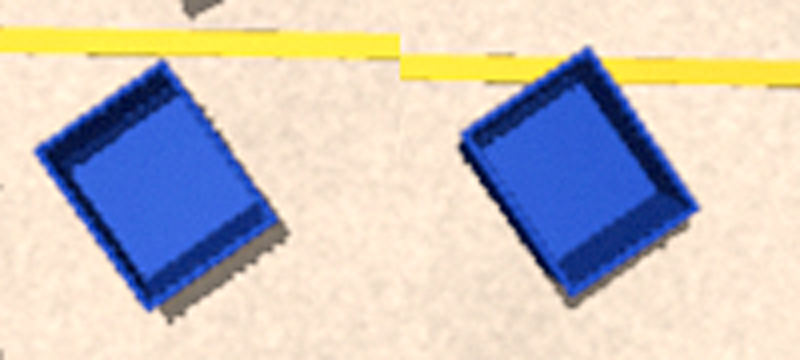

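The bins' corners sit on the same pixels as before, so neither has shifted. Now I'll drag the stamped bin flat with the shut fingertips inside its forward (back right) corner. Its centre trails the fingertip there, which keeps the motion stable.

```bash
python3 - <<'E'
from h import *
t=camera("top"); hsv=cv2.cvtColor(t["color"],cv2.COLOR_RGB2HSV)
m=cv2.inRange(hsv,(20,130,80),(35,255,255))
far=[];bord=[]
for u in list(range(262,300,4))+list(range(360,412,4)):
    r=np.where(m[140:185,u])[0]+140; b=np.where(m[80:110,u])[0]+80
    far.append(ground(t,[[u,r.min()-.5]])[0][:2]); bord.append(ground(t,[[u,b.max()+.5]])[0][:2])
far=np.array(far);bord=np.array(bord)
k=np.polyfit(far[:,1],far[:,0],1);print("line x=",k,np.degrees(np.arctan(k[0]))); print("border inner",np.polyfit(bord[:,1],bord[:,0],1))
p=np.array([ 0.5574,-0.1088,0.6112]); h=place(p,[[.034,-.035,0]])[0]; print(pose()[0],h, off([h[0],h[1],0.10],p[2]+np.pi/2))
E
```

```text
line x= [0.00321474 0.63596817] 0.18419067734351316
border inner [0.00667994 0.84745035]
[ 0.39439562 -0.22526217  0.13764063] [ 0.60532941 -0.11795268  0.        ] ([-0.0328, 0.2343, 0.0378], -0.001)
```

```bash
python3 -m handwheel '{"offset":[[-0.033,0.234,0.02],[-0.033,0.234,0.02],[-0.033,0.234,0.02],[-0.033,0.234,0.02],[-0.033,0.234,0.02],[-0.033,0.234,0.03],[-0.033,0.234,0.037],[-0.033,0.234,0.037],[-0.033,0.234,0.037]],"roll":[0,0,0,0,0,0,0,0,0]}'; python3 - <<'E'
from h import *
p=np.array([ 0.5574,-0.1088,0.6112]); h=place(p,[[.033,-.034,0]])[0]; print(pose()[0],h, off([h[0],h[1],0.03],p[2]+np.pi/2))
save("w10",camera("wrist")["color"])
E
```

```text
time: 13.92
tcp_pos: [0.604, -0.1163, 0.099]
eef_rot: [-0.001, 0.461, 0.888, -0.0]
force: [-0.8, 0.5, -0.5]
width: -0.002
[ 0.60399397 -0.1162755   0.0990069 ] [ 0.6039366  -0.11770757  0.        ] ([-0.0013, -0.0007, 0.069], 0.002)
```

View pics/w10.png

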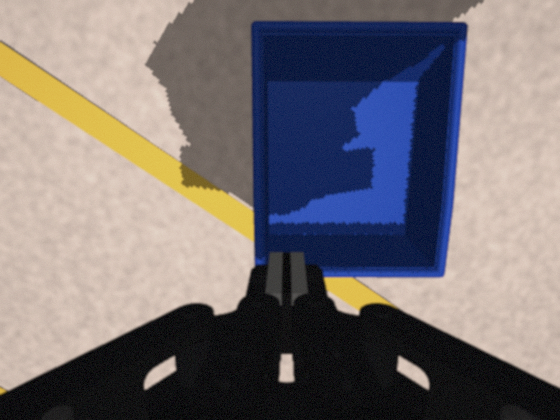

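```bash
python3 -m handwheel '{"offset":[[-0.0013,-0.001,0.02],[-0.0013,-0.001,0.04],[-0.0013,-0.001,0.055],[-0.0013,-0.001,0.066],[-0.0013,-0.001,0.069],[-0.0013,-0.001,0.069]],"roll":[0,0,0,0,0,0]}'; python3 - <<'E'
from h import *
print(pose()[0], off([0.654,-0.10,0.03]),off([0.704,-0.08,0.03]),off([0.766,-0.06,0.03]))
save("s11",camera("scene")["color"][140:300,150:450],2.5)
E
```

```text
time: 14.47
tcp_pos: [0.6175, -0.132, 0.0474]
eef_rot: [0.019, 0.464, 0.885, -0.004]
force: [-3.3, -18.2, 53.6]
width: -0.003
[ 0.61748936 -0.13198158  0.04740861] ([0.0062, 0.048, 0.0177], 0.0) ([-0.0057, 0.1005, 0.0187], 0.0) ([-0.0245, 0.1629, 0.0201], 0.0)
```

View pics/s11.png

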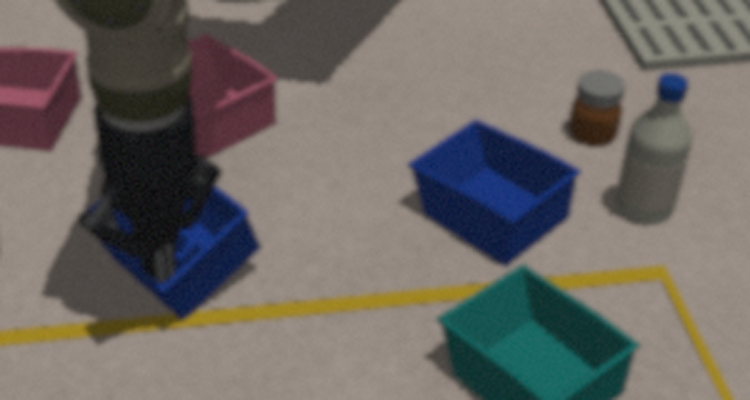

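The finger's wider part caught on the side wall rim (54 N at the wrist). The corner is too tight for this hand, so I lift away at once.

```bash
python3 -m handwheel '{"offset":[[0,0,-0.015],[0,0,-0.035],[0,0,-0.06],[0,0,-0.08],[0,0,-0.08]],"roll":[0,0,0,0,0]}'; python3 - <<'E'
from h import *
print(pose()[0])
save("s12",camera("scene")["color"][140:300,150:450],2.5)
save("w12",camera("wrist")["color"])
E
```

```text
time: 14.93
tcp_pos: [0.6068, -0.1211, 0.1175]
eef_rot: [0.005, 0.462, 0.887, 0.001]
force: [0.3, 1.0, 1.0]
width: 0.003
[ 0.60679765 -0.12114541  0.11754418]
```

View pics/s12.png

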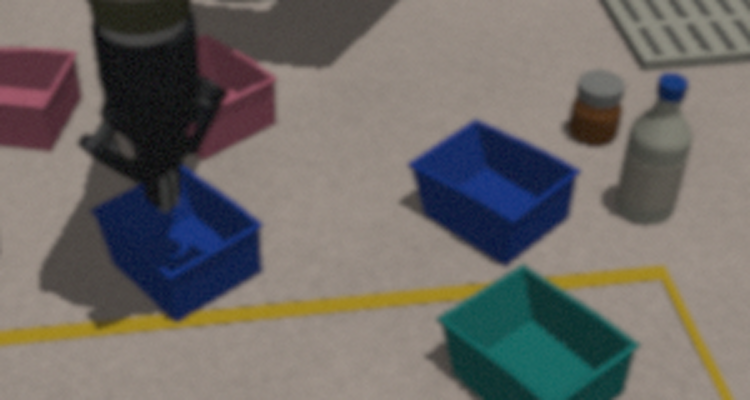

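View pics/w12.png

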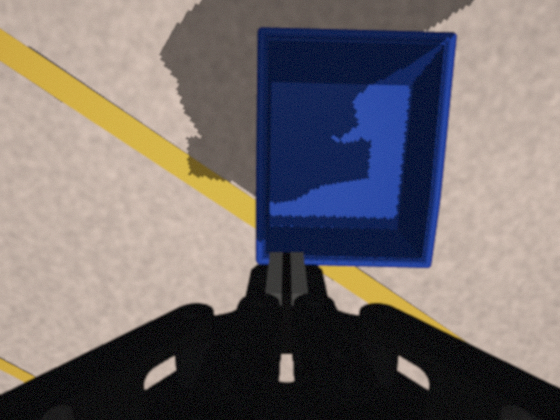

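```bash
python3 - <<'E'
from h import *
w=camera("wrist")
q=np.array([[430,266],[258,264],[259,29],[455,34]],float)
p,f=fit(w,q,[0.5574,-0.1088,0.6112]); print(p.round(4),np.degrees(p[2]),f.round(1))
s=camera("scene");im=cv2.resize(s["color"],None,fx=3,fy=3)
for M in(RIM,BASE): cv2.polylines(im,[(proj(s,place(p,M))*3).astype(int)],True,(255,255,255),1)
save("fit12",im[450:900,450:1000])
for b in(.033,.0): 
  h=place(p,[[.032,-.004,0]])[0]
print(pose()[0],h, off([h[0],h[1],0.08],p[2]+np.pi/2))
E
```

```text
[ 0.5597 -0.1107  0.5893] 33.76615479687005 [-1.3 -1.9  1.8 -3.4  2.2  2.2 -2.6  1.3]
[ 0.60371802 -0.11951365  0.11089541] [ 0.5885047  -0.09619994  0.        ] ([0.0278, 0.0009, 0.0309], 0.021)
```

View pics/fit12.png

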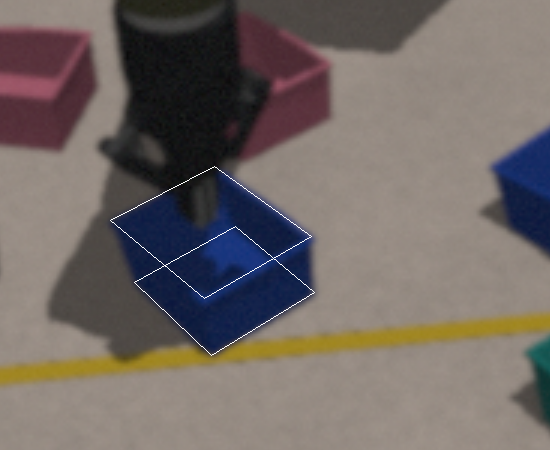

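The refit overlay matches: the right bin is flat at (0.560, −0.111), yaw 33.8°. I move to the middle of its back wall and go down in stages while watching the force.

```bash
python3 -m handwheel '{"offset":[[0.028,-0.001,0.0],[0.028,-0.001,0.02],[0.028,-0.001,0.035],[0.028,-0.001,0.045],[0.028,-0.001,0.052],[0.028,-0.001,0.058],[0.028,-0.001,0.058]],"roll":[0.021,0.021,0.021,0.021,0.021,0.021,0.021]}'; python3 - <<'E'
from h import *
print(pose()[0])
save("s13",camera("scene")["color"][150:280,160:310],5)
E
```

```text
time: 15.72
tcp_pos: [0.5869, -0.0968, 0.0516]
eef_rot: [-0.001, 0.471, 0.882, -0.0]
force: [-0.0, -0.7, 0.6]
width: -0.0
[ 0.58690876 -0.09675845  0.05156772]
```

View pics/s13.png

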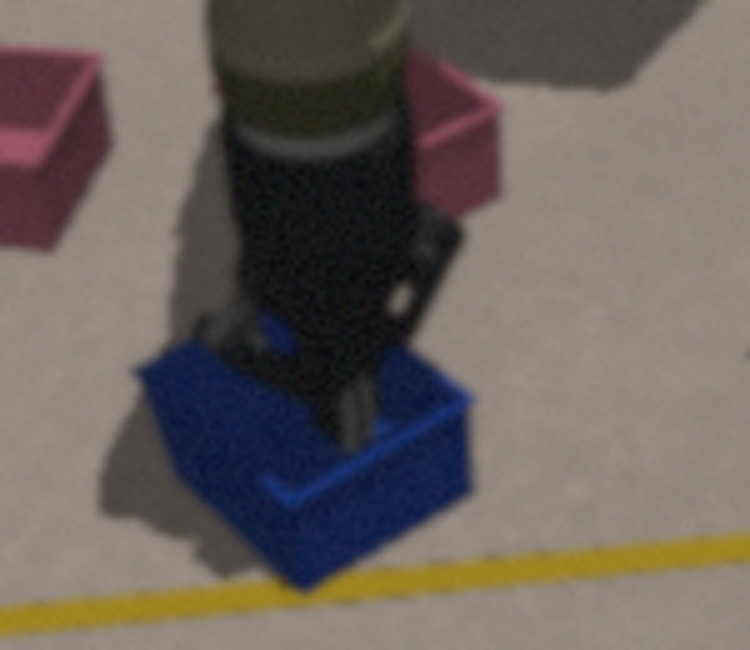

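```bash
python3 -m handwheel '{"offset":[[0,0,0.004],[0,0,0.008],[0,0,0.010],[0,0,0.010]],"roll":[0,0,0,0]}'; python3 - <<'E'
from h import *
p=pose()[0]; print(p)
for d in (0.02,0.06,0.10,0.14,0.17): print(d,off([p[0]+d,p[1]+d*np.tan(np.radians(18)),p[2]]))
E
```

```text
time: 16.1
tcp_pos: [0.5876, -0.0968, 0.0428]
eef_rot: [-0.0, 0.471, 0.882, -0.0]
force: [-0.5, 0.4, 0.0]
width: 0.002
[ 0.58762443 -0.09678918  0.04284659]
0.02 ([-0.0057, 0.0202, -0.0], 0.0)
0.06 ([-0.0172, 0.0607, -0.0], 0.0)
0.1 ([-0.0287, 0.1012, -0.0], 0.0)
0.14 ([-0.0401, 0.1416, -0.0001], 0.0)
0.17 ([-0.0487, 0.172, -0.0001], 0.0)
```

```bash
python3 -m handwheel '{"offset":[[0,0.004,0],[-0.0015,0.010,0],[-0.0035,0.017,0],[-0.0055,0.024,0],[-0.0075,0.031,0],[-0.0095,0.038,0],[-0.0115,0.045,0],[-0.0135,0.052,0],[-0.0155,0.057,0],[-0.0165,0.060,0]],"roll":[0,0,0,0,0,0,0,0,0,0]}'; python3 - <<'E'
from h import *
p=pose()[0]; print(p)
save("s14",camera("scene")["color"][150:310,150:450],2.5)
save("w14",camera("wrist")["color"])
E
```

```text
time: 16.93
tcp_pos: [0.6478, -0.077, 0.0432]
eef_rot: [0.0, 0.471, 0.882, -0.0]
force: [-3.3, -1.3, 3.0]
width: 0.0
[ 0.6477957  -0.07695387  0.04319562]
```

View pics/s14.png

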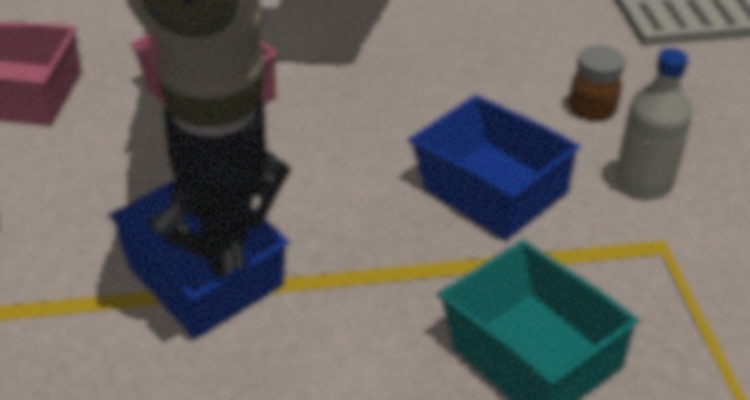

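View pics/w14.png

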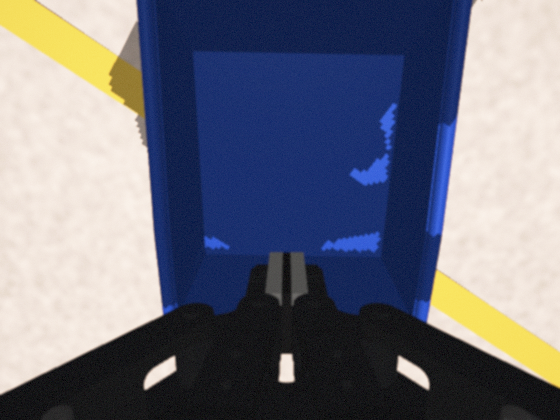

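```bash
python3 -m handwheel '{"offset":[[-0.0017,0.006,0],[-0.004,0.014,0],[-0.0063,0.022,0],[-0.0085,0.030,0],[-0.0108,0.038,0],[-0.013,0.046,0],[-0.0153,0.054,0],[-0.0176,0.062,0],[-0.0195,0.068,0],[-0.0205,0.072,0]],"roll":[0,0,0,0,0,0,0,0,0,0]}'; python3 -m handwheel '{"offset":[[-0.0017,0.006,0],[-0.004,0.014,0],[-0.006,0.021,0],[-0.008,0.028,0],[-0.0095,0.034,0],[-0.0107,0.038,0],[-0.0107,0.038,0],[-0.0107,0.038,0]],"roll":[0,0,0,0,0,0,0,0]}'; python3 - <<'E'
from h import *
p=pose()[0]; print(p)
save("s15",camera("scene")["color"][150:330,150:450],2.5)
save("w15",camera("wrist")["color"])
E
```

```text
time: 17.87
tcp_pos: [0.7191, -0.0537, 0.0431]
eef_rot: [0.0, 0.471, 0.882, 0.0]
force: [-1.7, -0.9, 2.0]
width: 0.001
time: 18.53
tcp_pos: [0.7561, -0.0416, 0.0431]
eef_rot: [0.0, 0.471, 0.882, 0.0]
force: [-0.1, 0.1, 0.9]
width: 0.004
[ 0.75609844 -0.04163926  0.04306541]
```

View pics/s15.png

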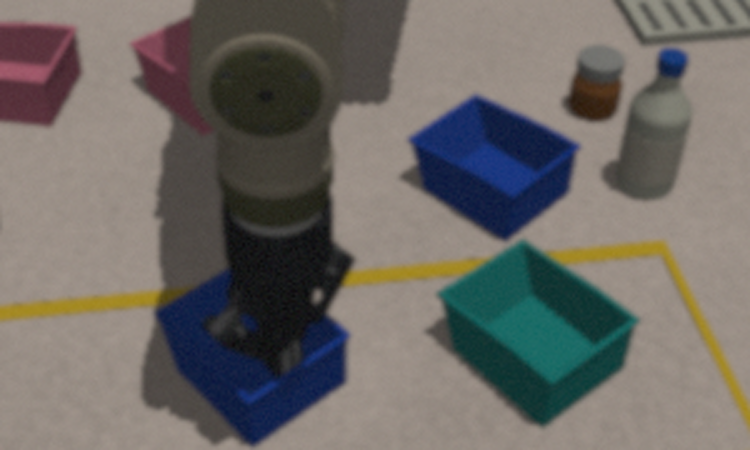

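The bin has followed flat into the strip. I back off from the wall, lift straight out and withdraw for a clear look.

```bash
python3 -m handwheel '{"offset":[[0,-0.008,0],[0,-0.016,0],[0,-0.016,-0.01],[0,-0.016,-0.03],[0,-0.016,-0.06],[0,-0.02,-0.10],[0,-0.06,-0.11],[0,-0.1,-0.12],[0,-0.14,-0.12],[0,-0.18,-0.12]],"roll":[0,0,0,0,0,0,0,0,0,0]}'; python3 -m handwheel '{"offset":[[0,-0.04,0],[0,-0.08,0],[0,-0.12,0],[0,-0.12,0],[0,-0.12,0]],"roll":[0,0,0,0,0]}'; python3 - <<'E'
from h import *
p=pose()[0]; print(p)
s=camera("scene")["color"];save("s16",s[150:390,90:450],2)
t=camera("top")["color"]; save("t16",t,1.4)
save("t17",cv2.convertScaleAbs(t[90:190,240:390],alpha=1.8),5)
E
```

```text
time: 19.47
tcp_pos: [0.6051, -0.143, 0.1655]
eef_rot: [0.002, 0.471, 0.882, 0.0]
force: [0.4, -0.7, 0.1]
width: 0.003
time: 19.88
tcp_pos: [0.5046, -0.2101, 0.1646]
eef_rot: [0.001, 0.473, 0.881, 0.0]
force: [1.1, 0.3, -0.3]
width: -0.003
[ 0.50462563 -0.21014307  0.16456695]
```

View pics/s16.png

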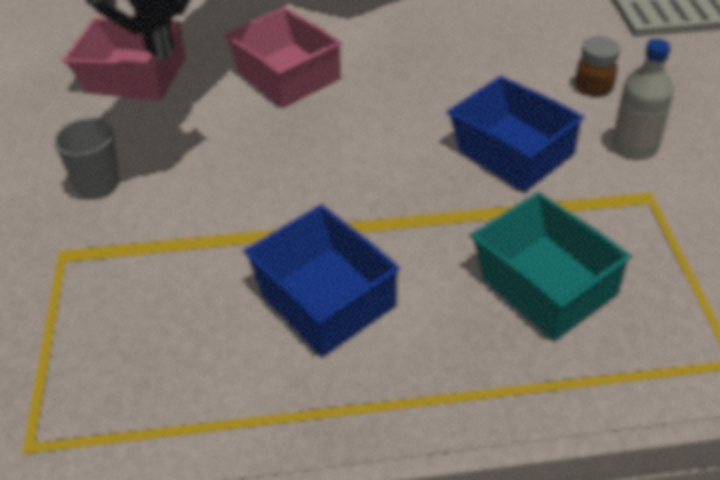

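View pics/t16.png

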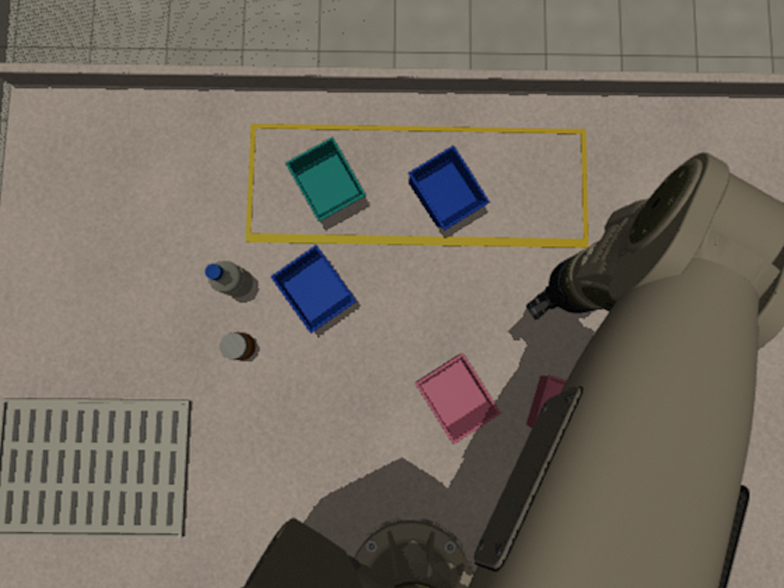

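View pics/t17.png

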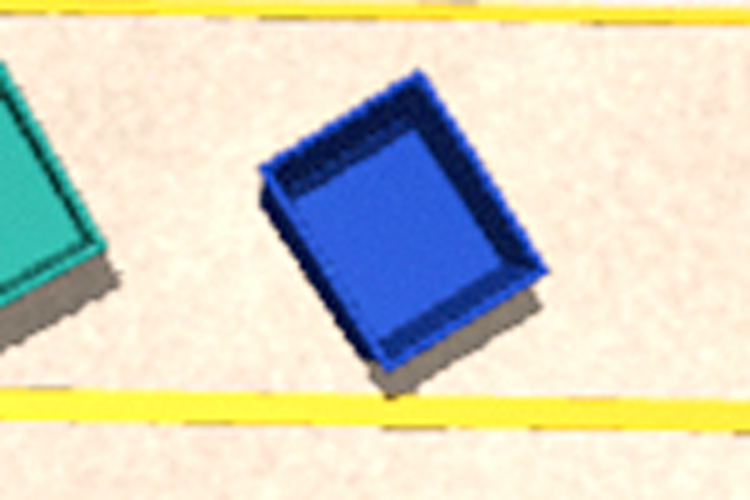

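```bash
python3 - <<'E'
from h import *
t=camera("top")
q=np.array([[260,168],[418,70],[548,270],[388,370]])/5+[240,90]
p,f=fit(t,q,[.71,-.06,.55]); print(p.round(4),np.degrees(p[2]),f.round(2)); print((place(p,BASE)-[.636,0,0]).round(3).tolist())
s=camera("scene");im=cv2.resize(s["color"],None,fx=3,fy=3)
for M in(RIM,BASE): cv2.polylines(im,[(proj(s,place(p,M))*3).astype(int)],True,(255,255,255),1)
save("fit16",im[720:1050,550:1000])
print("obs",arm.get_obs()["time"])
E
```

```text
[ 0.7242 -0.0604  0.5786] 33.15197150636369 [ 0.46  0.2   0.03  0.56 -0.7  -0.14  0.2  -0.59]
[[0.104, 0.007, 0.0], [0.156, -0.073, 0.0], [0.073, -0.128, 0.0], [0.02, -0.048, 0.0]]
obs 20.0833
```

View pics/fit16.png

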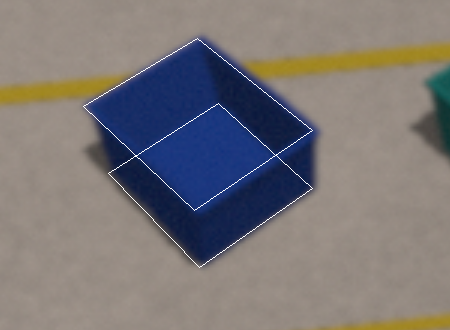

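The overlay shows the bin standing flat, its base corners about 20 to 156 mm beyond the line (210 allowed). The arm is in free air, so I hand in.

```bash
python3 - <<'E'
from h import *
t=camera("top")["color"];a=cv2.imread("pics/t9raw.png")[:,:,::-1]
print("left bin/bottle/jar px change",[int((cv2.absdiff(t,a)[y0:y1,x0:x1].max(2)>40).sum()) for y0,y1,x0,x1 in((170,245,190,260),(180,262,140,188))])
print(arm.get_obs()["force"].round(1)); print(order.hand_in())
E
```

```text
left bin/bottle/jar px change [0, 0]
[0.  0.  0.1]
the job is handed in; nothing more can be done
None
```

The right-hand bin carries the orange stamp, and it now stands flat inside the dispatch strip. I handed the job in at about 20 s of the 64 s allowed.

**What I did:** I tipped the left bin to about 61°. Only a thin sliver of its underside showed, plain blue with no orange. I eased it back down, then tipped the right bin to about 60°, where the orange disc with the white ring was clear. After letting that one down too, I drew it flat with shut fingertips against the inside of its back wall.

**Last checks:**
- **Stamped bin:** the top camera fit puts all four base corners about 20 to 156 mm beyond the line, with 210 mm available. The scene camera overlay agrees within a few mm.
- **Left bin, bottle and jar:** no pixels changed in the top view since both bins were set back down. The left bin came back to its starting corners after its tipping.
- **Beaker:** it looked undisturbed in the last scene picture, but I did not measure it.
- **Arm:** clear of everything, wrist force about 0 N.

**What went wrong:** My first attempt to push from the inside corner failed. The wider part of a finger came down on the side wall's rim and the wrist read about 54 N. That is under the 120 N wrist limit. I could not tell whether it counts against the 40 N limit for the arm or gripper body. The bin shifted about 3 mm and stayed flat, and I lifted off and pushed from the middle of the back wall instead.

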